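# Set out the seasoning tray

### The arm

A 7-joint arm with a two-finger parallel gripper is mounted at the origin on a cart in front of the work surface, level with it; the furniture and walls round the work are solid. World frame = base frame: x ahead of the robot, y to its left, z up, the work surface at z = 0. Lengths are in m, angles in rad, forces in N, time in s.
With the tool pointing down it reaches from about 0.4 to 0.75 m from the base axis. Payload 19.5 kg.
Tool frame: the origin (TCP) lies at the very end of the fingers, on their centre line; the grasp point (between the pads) lies 19 mm behind it; z points along the fingers, y is the line along which they close (so a half turn about z gives the same grasp; the last joint's range is limited). The gripper opens to 85 mm and grips with 20 to 120 N. Pads are 22 mm wide; open, the fingers measure 114 mm over their backs; the gripper's body (76 mm by 85 mm) begins 54 mm behind the grasp point. The pads swing forward as they close: fully open they stand 13 mm farther back than shut.
Start: joints at [-1.344, 0.707, -0.028, 1.485, 0.022, 0.951, -0.075], TCP at [0.153, 0.554, 0.231] pointing down, gripper open.
Joint ranges: [-2.71, 2.71], [-0.32, 2.16], [-1.57, 1.52], [0, 2.45], [-1.46, 4.6], [0, 2.02], [-2.83, 2.83]. Speed limits (rad/s): [1.89, 1.89, 2.57, 2.57, 3.01, 3.01, 3.01].

### API

Orientations are given as a unit quaternion [x, y, z, w].
In Python, from bench import arm gives the robot as it stands.
- The arm moves only by the shell command python3 -m inch 'ROWS'. ROWS is JSON, a list of rows, each a list of 3 entries, a list of its own where there are three numbers: the shift along the tool's x, y, z in m, then the turn, a rotation vector about the tool's x, y, z in degrees, then the gripper command: -1 is fully open, 1 is shut, values between are in proportion. A call has 1 to 12 rows; each row is the pose to reach, as a shift and turn from the pose commanded when the call began, along the tool's axes at that moment; what a row does not reach only later rows make up. A row lasts 1/12 s, in which the tool goes at most 41.7 mm and 7.16 degrees, less where a joint would pass 70% of its speed; a pose out of reach is approached as far as the arm can. A call with a gripper value outside its range is refused whole. The fingers move at their own pace and stop on an object; the grip force is fixed at half the most. Time passes only in rows, so rows that repeat a pose let the fingers close. It gives the time, the measured TCP pose, the force, the opening and the grip force at its end, in the units of the state.
- arm.observe(): the state, without advancing time (a new reading comes with each control period).
- arm.grab_frame(name): name is "side" or "top"; returns the picture (384x512x3 uint8, blue, green, red); there is no depth.
- arm.camera_params(name): a dict with "fov_y" (degrees; the focal length in pixels is half the picture's height over the tangent of half this angle, whatever the lens; pixels are square), "cx", "cy" (the principal point, pixels), "rvec" (rotation vector, rad) and "tvec" (3), from world to camera coordinates, as OpenCV has them. Camera axes: x right, y down, z forward; pixel columns grow to the right and rows downward; lengths in m; the calibration is good to about 2 mm. A picture is of the moment at which its call begins. camera_params takes no time and is no camera call.
- arm.close_job(): hands the job in; it is judged then, once.
The state is a dict: "time": time; "joints": joint angles; "qd": joint speeds; "joint_torque": joint torques, N m; "tool_pos": TCP position; "tcp_rot": TCP orientation; "force": force on the tool from outside, world axes, zero at the start; "moment": the same for the moment, N m; "grip_width": opening from 0.0 (shut) to 1.0 (fully open); "gripper_force": force on a finger pad.
Only numpy, scipy, OpenCV 4.12 (cv2) and the standard library are available. Lean on these libraries where they do the work, as an engineer would, in place of code of your own. Each camera call takes 0.05 s, during which the arm holds its last target. There are 200 camera calls.

### The job

Set out the seasoning tray: stand the salt shaker in the round recess at the end next to the moka pot, the green-capped spice jar in the recess at the other end, next to the pepper mill, and the blue-lidded tin in the middle recess between them, then stack the red-lidded tin squarely on top of the blue-lidded one. Set everything down upright without dropping it, each well centred in its recess, and leave the moka pot, the pepper mill, the striped mug and the flat food tin where they stand.

Things in the scene. Friction and masses are not known exactly. Their poses are not given: they have to be found in the camera images.
- salt_mid (a point): Glass salt shaker with grey domed cap, round and upright, 44 mm wide, 90 mm tall, slightly waisted. The point is on its axis, half-way up (45 mm above its base); z is its upward axis. Loose, about 0.1 kg. Starts on the worktop.
- paprika_mid (a point): Spice jar with dark green cap and an orange-brown label, round, 46 mm wide, 105 mm tall. The point is on its axis, half-way up (52.5 mm above its base); z up its axis. Loose, about 0.11 kg. Starts on the worktop.
- blue_tin_mid (a point): Small round steel spice tin with a flat blue lid, 60 mm wide, 46 mm tall. The point is on its axis, half-way up (23 mm above its base); z up its axis. Loose, about 0.12 kg. Starts on the worktop.
- red_tin_mid (a point): Small round steel spice tin with a flat red lid, same size as the blue-lidded one: 60 mm wide, 46 mm tall. The point is on its axis, half-way up (23 mm above its base); z up its axis. Loose, about 0.12 kg. Starts on the worktop.
- tray: Seasoning tray, fixed to the worktop: oak board 110 x 330 mm, 14 mm thick, a brass loop at each end (20 mm more). Origin at the centre of its underside, x across the board, y along it (roughly to the robot's left, up to 20 degrees off), z up. Three round recesses with grey felt floors, each 76 mm wide and 5 mm deep (floor 9 mm above the origin), in a row at x = 0 and y = -105, 0 and +105 mm.
- moka_pot: Metal stove-top moka pot with black handle, 98 x 155 mm, 174 mm tall, standing about 245 mm from the tray's centre beyond one of its ends (either one). Origin at the centre of its underside, z up. Loose; shows which end is which; stays where it is.
- pepper_mill: Turned wooden pepper mill, 58 mm wide, 170 mm tall, standing about 245 mm from the tray's centre beyond the other end of it. Origin at the centre of its underside, z up. Loose; stays where it is.
- striped_mug: White mug with dark stripes, 86 x 120 mm with its handle, 90 mm tall, on the worktop near the task's things. Origin at the centre of its underside, z up. Loose bystander, stays where it is.
- tuna_tin: Flat wide food tin with a printed paper band, 86 mm wide, 40 mm tall, on the worktop near the task's things. Origin at the centre of its underside, z up. Loose bystander, stays where it is.

How it is judged:
At the end, for the whole second after the job is handed in: Salt shaker in the recess by the moka pot, spice jar in the one by the pepper mill (each within 15 mm along each tray axis), blue-lidded tin in the middle (12 mm), red-lidded tin on it (12 mm off at most); all upright (0.1 rad), seated (height 4 mm), released, at rest (((y of moka_pot in the frame of tray above 0 m and (x of salt_mid in the frame of tray between -0.015 and 0.015 m and y of salt_mid in the frame of tray between 0.09 and 0.12 m and z of salt_mid in the frame of tray between 0.05 and 0.058 m and angle between salt_mid's own z axis and vertical below 0.1 rad) and (x of paprika_mid in the frame of tray between -0.015 and 0.015 m and y of paprika_mid in the frame of tray between -0.12 and -0.09 m and z of paprika_mid in the frame of tray between 0.0575 and 0.0655 m and angle between paprika_mid's own z axis and vertical below 0.1 rad)) or (y of moka_pot in the frame of tray below 0 m and (x of salt_mid in the frame of tray between -0.015 and 0.015 m and y of salt_mid in the frame of tray between -0.12 and -0.09 m and z of salt_mid in the frame of tray between 0.05 and 0.058 m and angle between salt_mid's own z axis and vertical below 0.1 rad) and (x of paprika_mid in the frame of tray between -0.015 and 0.015 m and y of paprika_mid in the frame of tray between 0.09 and 0.12 m and z of paprika_mid in the frame of tray between 0.0575 and 0.0655 m and angle between paprika_mid's own z axis and vertical below 0.1 rad))) and x of blue_tin_mid in the frame of tray between -0.012 and 0.012 m and y of blue_tin_mid in the frame of tray between -0.012 and 0.012 m and z of blue_tin_mid in the frame of tray between 0.028 and 0.036 m and angle between each of blue_tin_mid, red_tin_mid's own z axis and vertical below 0.1 rad and x of red_tin_mid in the frame of tray between -0.018 and 0.018 m and y of red_tin_mid in the frame of tray between -0.018 and 0.018 m and z of red_tin_mid in the frame of tray between 0.074 and 0.082 m and horizontal distance between red_tin_mid and blue_tin_mid below 0.012 m and linear speed of each of salt_shaker, paprika, blue_tin, red_tin below 0.02 m/s and angular speed of each of salt_shaker, paprika, blue_tin, red_tin below 0.3 rad/s and contact force between each of salt_shaker, paprika, blue_tin, red_tin and the fingers below 0.05 N); the robot touches nothing.
It fails at once if the moka pot, pepper mill, striped mug or flat food tin is pushed more than 30 mm or tipped (distance of any of moka_pot, pepper_mill, striped_mug, tuna_tin from where it was at the start of the episode above 0.03 m or angle between any of moka_pot, pepper_mill, striped_mug, tuna_tin's own z axis and vertical above 0.3 rad).
It fails at once if a thing is dropped: faster than 0.8 m/s while the fingers do not touch it ((linear speed of salt_shaker above 0.8 m/s and contact force between salt_shaker and the fingers below 0.05 N) or (linear speed of paprika above 0.8 m/s and contact force between paprika and the fingers below 0.05 N) or (linear speed of blue_tin above 0.8 m/s and contact force between blue_tin and the fingers below 0.05 N) or (linear speed of red_tin above 0.8 m/s and contact force between red_tin and the fingers below 0.05 N)).
It also fails if it takes over 112 s, if anything falls off the work surface, if the arm or the gripper's body presses on something with over 40 N, if the wrist force passes 120 N, or if a joint passes its speed limit or range.

## Working session

There is one attempt and no reset: what is moved stays moved. The work goes in short steps, Python scripts to look and compute and a shell command to move; the robot and the scene stay as the last step left them, time stands still between calls to the robot, and variables do not carry over. Pictures are saved under pics/ and viewed, at most 16 in all, crops included, and the job is handed in when it is done.

```bash
ls; mkdir -p pics
python3 - <<'E'
from bench import arm
import cv2
for n in("side","top"):
    cv2.imwrite(f"pics/{n}0.png",arm.grab_frame(n)); print(n,arm.camera_params(n))
s=arm.observe(); print(s)
E
```

```text
pics
side {'fov_y': 53.40813240258866, 'cx': 257.6385529864617, 'cy': 194.07687762435444, 'rvec': array([ 0.55340572,  2.86792274, -0.8286976 ]), 'tvec': array([ 0.48216254, -0.15332238,  1.50144656])}
top {'fov_y': 48.06695512069725, 'cx': 249.98265667516526, 'cy': 191.7519966102812, 'rvec': array([ 2.1051155 , -2.10978223,  0.18272658]), 'tvec': array([0.06595638, 0.54090911, 1.28619862])}
{'time': 0.1, 'joints': array([-1.34372322,  0.70699913, -0.0276001 ,  1.48494806,  0.02199032,
        0.95089081, -0.0754992 ]), 'qd': array([ 0.00139587, -0.0001437 , -0.00023497, -0.00327045, -0.00034039,
        0.00082594,  0.00195478]), 'joint_torque': array([ 2.09975275e-03, -8.84302640e+01,  1.23691399e+00, -2.36458772e+01,
        1.70940394e-02,  4.95412387e-03, -3.88503804e-05]), 'tool_pos': array([0.15263436, 0.55413254, 0.23089925]), 'tcp_rot': array([ 1.33991564e-01,  9.90982360e-01, -4.69140502e-04, -4.78742997e-05]), 'force': array([-0.14018641, -0.1947405 , -0.64260638]), 'moment': array([-0.02089294, -0.05241158, -0.01699463]), 'gripper_force': 0.0, 'grip_width': 1.002074836933913}
```

View pics/top0.png

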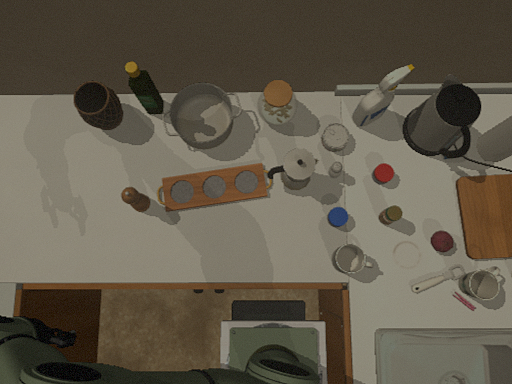

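View pics/side0.png

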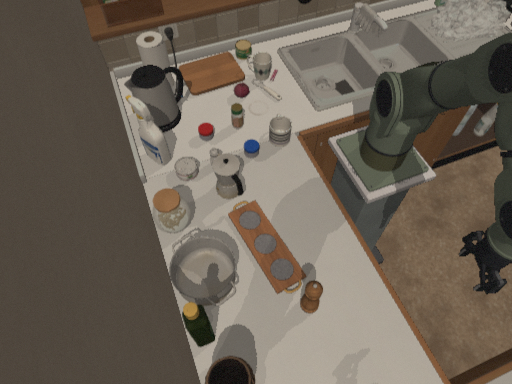

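The top view shows the tray with recesses at about (182,191), (214,187) and (247,182). The moka pot is at (299,168) and the mill at (135,198). The salt is at about (337,169), red tin (384,173), blue tin (338,217), jar (392,214), tuna tin (335,137) and mug (350,258). I'll crop in and measure next.

```bash
cat > h.py <<'E'
import numpy as np,cv2
from bench import arm
from scipy.spatial.transform import Rotation as R
def cam(n):
    p=arm.camera_params(n); f=192/np.tan(np.radians(p['fov_y']/2))
    return np.array([[f,0,p['cx']],[0,f,p['cy']],[0,0,1]]),R.from_rotvec(p['rvec']).as_matrix(),p['tvec']
def ray(n,uv):
    K,M,t=cam(n); d=M.T@np.linalg.solve(K,[*uv,1]); return -M.T@t,d
def plane(n,uv,z):
    c,d=ray(n,uv); return c+d*(z-c[2])/d[2]
def tri(a,b):
    (c,d),(e,f)=ray("top",a),ray("side",b)
    s=np.linalg.lstsq(np.c_[d,-f],e-c,rcond=None)[0]
    p,q=c+s[0]*d,e+s[1]*f; return (p+q)/2,np.linalg.norm(p-q)
def proj(n,P):
    K,M,t=cam(n); q=K@(M@np.asarray(P)+t); return q[:2]/q[2]
def blobs(img,hlo,hhi,smin=90,vmin=40,amin=25):
    h=cv2.cvtColor(img,cv2.COLOR_BGR2HSV)
    m=cv2.inRange(h,(max(hlo,0),smin,vmin),(hhi,255,255))
    if hlo<0: m|=cv2.inRange(h,(180+hlo,smin,vmin),(180,255,255))
    n,_,st,c=cv2.connectedComponentsWithStats(m)
    return [(c[i].round(1).tolist(),st[i,2:].tolist()) for i in range(1,n) if st[i,4]>=amin]
E
python3 - <<'E'
from h import *
t=cv2.imread("pics/top0.png");s=cv2.imread("pics/side0.png")
for n,i in(("top",t),("side",s)):
    print(n,"blue",blobs(i,100,130,100));print("red",blobs(i,-8,4,140,80));print("green",blobs(i,35,90,60,15))
a=cv2.resize(t[120:280,150:420],None,fx=2.9,fy=2.9,interpolation=3)
cv2.imwrite("pics/topc.png",a)
cv2.imwrite("pics/sidec.png",cv2.resize(s[90:320,140:340],None,fx=2.6,fy=2.6,interpolation=3))
E
```

```text
top blue [([337.8, 216.3], [20, 19, 281])]
red [([383.6, 172.5], [20, 18, 265])]
green [([132.6, 82.1], [10, 11, 37]), ([143.8, 84.4], [13, 12, 41]), ([147.4, 101.0], [25, 18, 210]), ([14.8, 327.3], [29, 21, 233]), ([32.4, 330.6], [10, 16, 40]), ([244.7, 338.4], [37, 26, 290]), ([288.0, 329.4], [19, 7, 41]), ([24.7, 361.4], [67, 47, 1233]), ([244.4, 353.9], [13, 16, 52]), ([279.5, 356.3], [27, 17, 132]), ([271.6, 373.3], [87, 31, 631]), ([131.2, 375.6], [105, 22, 652]), ([211.8, 373.8], [12, 12, 36]), ([224.3, 377.9], [22, 15, 108]), ([195.1, 376.2], [21, 13, 88]), ([59.4, 381.0], [20, 6, 55])]
side blue [([251.2, 146.0], [15, 13, 162])]
red [([243.5, 89.9], [7, 8, 26]), ([205.4, 129.0], [14, 13, 147])]
green [([242.6, 53.5], [15, 10, 73]), ([236.4, 111.8], [10, 5, 31]), ([200.1, 328.4], [32, 41, 617])]
```

View pics/topc.png

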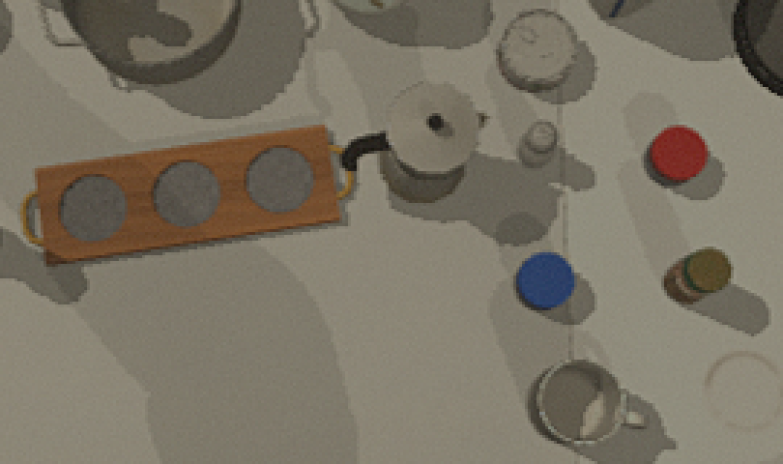

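View pics/sidec.png

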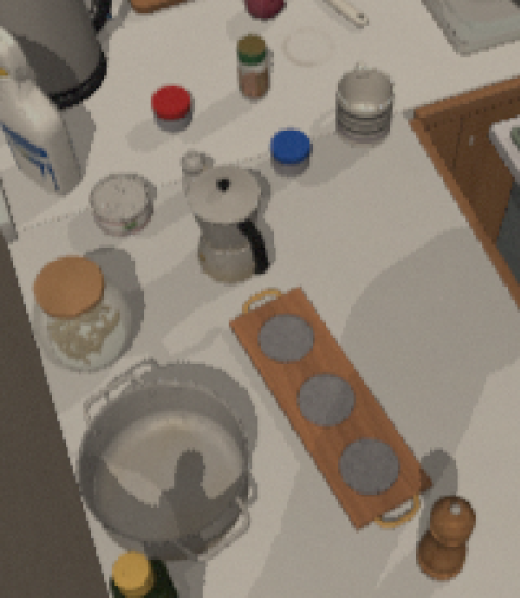

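The crops show the salt cap at top pixel (337,166), the jar cap at (394,213) and the recesses at (182.4,191.4), (214.1,186.6) and (246.6,181.7). In the side view the salt cap is at (214.6,152), the jar cap at (237,107) and the recesses at (282,269), (266,243.5) and (250,220).

Run:
```python
from h import *
np.set_printoptions(precision=4,suppress=True)
def o(k,a,b,z): print(k,"tri",*tri(a,b),"topz",plane("top",a,z)[:2],"sidez",plane("side",b,z)[:2])
o("blue",(337.8,216.3),(251.2,146),.044)
o("red",(383.6,172.5),(205.4,129),.044)
o("pap",(394.1,213.1),(236.9,107.3),.105)
o("salt",(337.2,165.9),(214.6,151.9),.083)
o("rec+",(182.4,191.4),(281.9,269.2),.009);o("rec0",(214.1,186.6),(265.8,243.5),.009);o("rec-",(246.6,181.7),(250,220),.009)
o("moka",(300,162),(226,161),.165)
o("mug",(349,257.5),(280,122),.09);o("tuna",(336,136.5),(187,168),.04)
t=cv2.imread("pics/top0.png")
h=cv2.cvtColor(t,cv2.COLOR_BGR2HSV); m=cv2.inRange(h,(4,90,60),(18,255,255)); m[:150]=0;m[225:]=0;m[:,:155]=0;m[:,290:]=0
c=max(cv2.findContours(m,0,2)[0],key=cv2.contourArea);r=cv2.minAreaRect(c);print(r)
for p in cv2.boxPoints(r): print(plane("top",p,.014))
print(proj("top",[0,0,0]),R.from_quat(arm.observe()['tcp_rot']).as_matrix())
```

```text
blue tri [ 0.4649 -0.2072  0.033 ] 0.0029644253282494347 topz [ 0.4646 -0.2061] sidez [ 0.4669 -0.1977]
red tri [ 0.6038 -0.3567  0.0338] 0.003515067172933204 topz [ 0.6028 -0.3548] sidez [ 0.6042 -0.3461]
pap tri [ 0.4646 -0.3614  0.0976] 0.0036165920893271534 topz [ 0.465  -0.3602] sidez [ 0.4656 -0.3528]
salt tri [ 0.6143 -0.203   0.0726] 0.007667706217385785 topz [ 0.6149 -0.2034] sidez [ 0.6132 -0.1917]
rec+ tri [0.5517 0.2872 0.0015] 0.004961255207833259 topz [0.5522 0.2844] sidez [0.5513 0.2913]
rec0 tri [0.5662 0.184  0.0048] 0.005441527921524364 topz [0.5676 0.1819] sidez [0.565  0.1875]
rec- tri [0.5826 0.0785 0.0021] 0.005220739041325635 topz [0.5832 0.0768] sidez [0.5819 0.0838]
moka tri [ 0.6046 -0.0809  0.1607] 0.005349484980708859 topz [ 0.6057 -0.082 ] sidez [ 0.6034 -0.0757]
mug tri [ 0.3367 -0.2242  0.0985] 0.0011350610966678247 topz [ 0.3366 -0.2256] sidez [ 0.3336 -0.2317]
tuna tri [ 0.7274 -0.213   0.0168] 0.008907711213457466 topz [ 0.7236 -0.2113] sidez [ 0.7254 -0.1917]
((213.41001892089844, 186.91868591308594), (34.10588073730469, 112.43529510498047), 81.20259094238281)
[0.5938 0.3732 0.014 ]
[0.6492 0.0125 0.014 ]
[ 0.5376 -0.0034  0.014 ]
[0.4832 0.3517 0.014 ]
[272.0619 372.8242] [[-0.9641  0.2656 -0.0002]
 [ 0.2656  0.9641 -0.0009]
 [-0.     -0.0009 -1.    ]]
```

```bash
cat >> h.py <<'E'
def wp(*T,ref=None):
    """tool-axis shift and turn from present pose to each target (x,y,z[,yaw deg of tool y; default radial])"""
    s=arm.observe(); p=s['tool_pos']; M=R.from_quat(s['tcp_rot'])
    print("t %.2f"%s['time'],"tcp",p.round(4),"yaw %.1f"%np.degrees(np.arctan2(*M.as_matrix()[1::-1,1])),"F",s['force'].round(1),"w %.3f g %.1f"%(s['grip_width'],s['gripper_force']))
    for q in T:
        x,y,z=q[:3]; a=np.radians(q[3]) if len(q)>3 else np.arctan2(y,x)
        c,d=np.cos(a),np.sin(a)
        G=R.from_matrix(np.array([[-d,c,0],[c,d,0],[0,0,-1]]).T.reshape(3,3).T) if 0 else R.from_matrix(np.column_stack([[-d,c,0],[c,d,0],[0,0,-1]]))
        print(q,"->",M.inv().apply(np.array([x,y,z])-p).round(4),np.degrees((M.inv()*G).as_rotvec()).round(1))
E
sed -i 's/G=.* if 0 else /G=/' h.py
python3 -c "
from h import *
wp((.52,.22,.3),(.465,-.203,.13))"
```

```text
t 0.10 tcp [0.1526 0.5541 0.2309] yaw 74.6 F [-0.1 -0.2 -0.6] w 1.002 g 0.0
(0.52, 0.22, 0.3) -> [-0.4429 -0.2246 -0.0689] [-0.   0.  51.7]
(0.465, -0.203, 0.13) -> [-0.5022 -0.6469  0.1015] [-0.   0.  98.2]
```

```bash
python3 -m inch '[[[-0.1,-0.05,-0.07],[0,0,12],-1],[[-0.443,-0.225,-0.07],[0,0,52],-1],[[-0.443,-0.225,-0.07],[0,0,52],-1],[[-0.443,-0.225,-0.07],[0,0,52],-1],[[-0.443,-0.225,-0.07],[0,0,52],-1],[[-0.443,-0.225,-0.07],[0,0,52],-1],[[-0.443,-0.225,-0.07],[0,0,52],-1],[[-0.443,-0.225,-0.07],[0,0,52],-1],[[-0.443,-0.225,-0.07],[0,0,52],-1],[[-0.443,-0.225,-0.07],[0,0,52],-1],[[-0.443,-0.225,-0.07],[0,0,52],-1],[[-0.443,-0.225,-0.07],[0,0,52],-1]]'; python3 -c "
from h import *
wp((.465,-.203,.13))"
```

```text
time: 1.1
tool_pos: [0.517, 0.2218, 0.3008]
tcp_rot: [0.555, 0.832, -0.0, -0.0]
force: [0.9, 0.9, -0.4]
grip_width: 1.0
gripper_force: 0.0
t 1.10 tcp [0.517  0.2218 0.3008] yaw 22.6 F [ 0.9  0.9 -0.4] w 1.000 g 0.0
(0.465, -0.203, 0.13) -> [-0.3722 -0.2112  0.1709] [-0.   0.  46.2]
```

```bash
python3 -m inch '[[[-0.372,-0.211,0.02],[0,0,46],-1],[[-0.372,-0.211,0.02],[0,0,46],-1],[[-0.372,-0.211,0.02],[0,0,46],-1],[[-0.372,-0.211,0.02],[0,0,46],-1],[[-0.372,-0.211,0.02],[0,0,46],-1],[[-0.372,-0.211,0.05],[0,0,46],-1],[[-0.372,-0.211,0.1],[0,0,46],-1],[[-0.372,-0.211,0.171],[0,0,46],-1],[[-0.372,-0.211,0.171],[0,0,46],-1],[[-0.372,-0.211,0.171],[0,0,46],-1],[[-0.372,-0.211,0.171],[0,0,46],-1],[[-0.372,-0.211,0.171],[0,0,46],-1]]'; python3 -c "
from h import *
wp((.465,-.203,.007))
P=arm.observe()['tool_pos']
ims=[]
for n in('top','side'):
    i=arm.grab_frame(n); u=proj(n,P); print(n,u,proj(n,[.465,-.203,.046])); x,y=u.astype(int)
    c=i[y-45:y+45,x-45:x+45].copy(); c=cv2.resize(c,None,fx=4.4,fy=4.4,interpolation=3)
    k=((u-[x-45,y-45])*4.4).astype(int); cv2.drawMarker(c,tuple(int(v) for v in k),(255,0,255),0,12,1); ims.append(c)
cv2.imwrite('pics/a1.png',np.hstack(ims))"
```

```text
time: 2.1
tool_pos: [0.4626, -0.2033, 0.1274]
tcp_rot: [0.836, 0.548, -0.001, -0.0]
force: [0.1, -0.5, 0.4]
grip_width: 1.002
gripper_force: 0.0
t 2.10 tcp [ 0.4626 -0.2033  0.1274] yaw -23.5 F [ 0.1 -0.5  0.4] w 1.002 g 0.0
(0.465, -0.203, 0.007) -> [0.0013 0.0023 0.1204] [-0.1  0.   0.1]
top [341.9146344  212.96366926] [336.88427561 216.0721699 ]
side [251.42466075 130.02381516] [251.15708058 144.52455912]
```

View pics/a1.png

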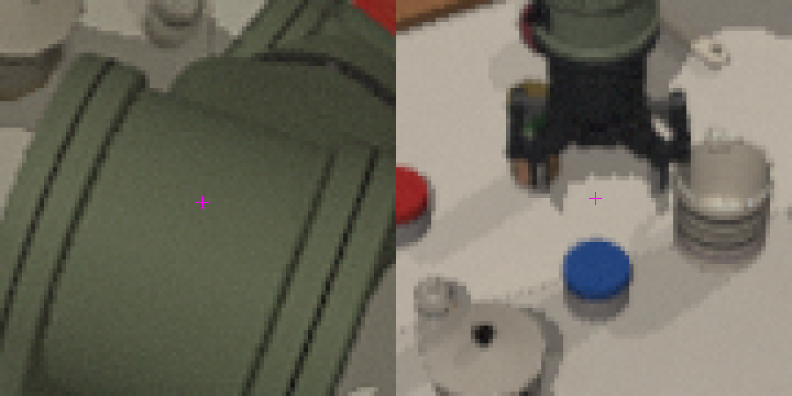

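The side view shows the tin at (597,268) directly below the midpoint between the fingers, so I'll descend and grip.

```bash
python3 -m inch '[[[0.001,0.001,0.03],[0,0,0],-1],[[0.001,0.002,0.06],[0,0,0],-1],[[0.001,0.002,0.09],[0,0,0],-1],[[0.001,0.002,0.11],[0,0,0],-1],[[0.001,0.002,0.12],[0,0,0],-1],[[0.001,0.002,0.12],[0,0,0],-1],[[0.001,0.002,0.12],[0,0,0],1],[[0.001,0.002,0.12],[0,0,0],1],[[0.001,0.002,0.12],[0,0,0],1],[[0.001,0.002,0.12],[0,0,0],1],[[0.001,0.002,0.12],[0,0,0],1],[[0.001,0.002,0.12],[0,0,0],1]]'
python3 -c "
from h import *
wp((.465,-.203,.20),(.5665,.184,.20),(.5665,.184,.05))"
```

```text
time: 3.2
tool_pos: [0.467, -0.201, 0.0115]
tcp_rot: [0.836, 0.549, 0.001, 0.001]
force: [-1.2, 2.6, 16.1]
grip_width: 0.683
gripper_force: 61.4
t 3.20 tcp [ 0.467  -0.201   0.0115] yaw -23.4 F [-1.2  2.6 16.1] w 0.683 g 61.4
(0.465, -0.203, 0.2) -> [-0.0026 -0.0005 -0.1885] [ 0.1 -0.   0.2]
(0.5665, 0.184, 0.2) -> [ 0.3929 -0.061  -0.1885] [  0.1   0.  -41.4]
(0.5665, 0.184, 0.05) -> [ 0.3928 -0.0614 -0.0385] [  0.1   0.  -41.4]
```

```bash
python3 -m inch '[[[0,0,-0.03],[0,0,0],1],[[0,0,-0.06],[0,0,0],1],[[0,0,-0.1],[0,0,0],1],[[0,0,-0.14],[0,0,0],1],[[0,0,-0.18],[0,0,-3],1],[[0.03,-0.005,-0.2],[0,0,-5],1],[[0.07,-0.011,-0.2],[0,0,-8],1],[[0.11,-0.017,-0.2],[0,0,-12],1],[[0.15,-0.023,-0.2],[0,0,-16],1],[[0.19,-0.03,-0.2],[0,0,-20],1],[[0.22,-0.036,-0.2],[0,0,-24],1],[[0.25,-0.04,-0.2],[0,0,-27],1]]'
python3 -c "
from h import *
wp((.5665,.184,.14),(.5665,.184,.0205))"
```

```text
time: 4.2
tool_pos: [0.5286, 0.0469, 0.2109]
tcp_rot: [0.683, 0.731, 0.0, 0.0]
force: [0.3, -0.9, -1.9]
grip_width: 0.677
gripper_force: 65.7
t 4.20 tcp [0.5286 0.0469 0.2109] yaw 3.9 F [ 0.3 -0.9 -1.9] w 0.677 g 65.7
(0.5665, 0.184, 0.14) -> [0.1342 0.047  0.071 ] [  0.1  -0.  -14.1]
(0.5665, 0.184, 0.0205) -> [0.1342 0.0469 0.1905] [  0.1  -0.  -14.1]
```

```bash
python3 -m inch '[[[0.04,0.014,0.01],[0,0,-4],1],[[0.08,0.028,0.02],[0,0,-8],1],[[0.11,0.04,0.05],[0,0,-12],1],[[0.134,0.047,0.08],[0,0,-14],1],[[0.134,0.047,0.11],[0,0,-14],1],[[0.134,0.047,0.12],[0,0,-14],1],[[0.134,0.047,0.12],[0,0,-14],1],[[0.134,0.047,0.12],[0,0,-14],1]]'
cat >> h.py <<'E'
def look(fn,P,names=('top','side'),r=45,extra=()):
    ims=[]
    for n in names:
        i=arm.grab_frame(n); u=proj(n,P); x,y=u.astype(int); x=min(max(x,r),512-r);y=min(max(y,r),384-r)
        c=cv2.resize(i[y-r:y+r,x-r:x+r],(396,396),interpolation=3); f=396/(2*r)
        for e in (P,*extra):
            k=(proj(n,e)-[x-r,y-r]+.5)*f; cv2.drawMarker(c,(int(k[0]),int(k[1])),(255,0,255),0,12,1)
        print(n,"crop origin",x-r,y-r,"scale",f); cv2.imwrite(f'pics/{fn}_{n}_raw.png',i); ims.append(c)
    cv2.imwrite(f'pics/{fn}.png',np.hstack(ims))
E
python3 -c "
from h import *
wp((.5665,.184,.0205))
look('b1',arm.observe()['tool_pos'])
for n in('top','side'): print(n,blobs(cv2.imread(f'pics/b1_{n}_raw.png'),100,130,100))"
```

```text
time: 4.87
tool_pos: [0.5678, 0.1802, 0.0914]
tcp_rot: [0.591, 0.807, 0.0, 0.001]
force: [-0.5, -0.6, -1.1]
grip_width: 0.684
gripper_force: 65.6
t 4.87 tcp [0.5678 0.1802 0.0914] yaw 17.5 F [-0.5 -0.6 -1.1] w 0.684 g 65.6
(0.5665, 0.184, 0.0205) -> [ 0.0041 -0.0002  0.0709] [ 0.1  0.  -0.5]
top crop origin 166 135 scale 4.4
side crop origin 219 185 scale 4.4
top []
side [([267.8, 228.7], [15, 15, 142])]
```

View pics/b1.png

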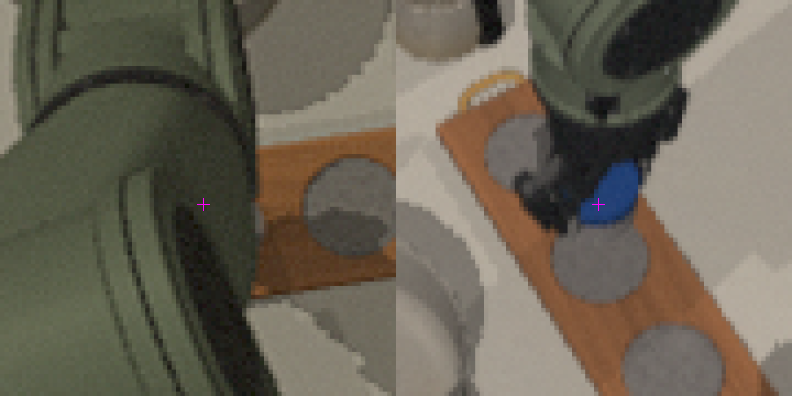

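The lid, at about (610,195), looks lower and more tilted than expected, so I'll zoom in.

```bash
python3 -c "
from h import *
i=cv2.imread('pics/b1_side_raw.png')[195:260,235:305]
i=cv2.convertScaleAbs(i,alpha=2.0,beta=10)
cv2.imwrite('pics/b2.png',cv2.resize(i,None,fx=8,fy=8,interpolation=3))
P=arm.observe()['tool_pos']
for z in (-.0115,.0115,.0345): print(z,(proj('side',P+[0,0,z])-[235,195])*8)
"
```

```text
-0.0115 [235.44142656 300.77582398]
0.0115 [236.32695354 274.80581829]
0.0345 [237.24138176 247.98822123]
```

View pics/b2.png

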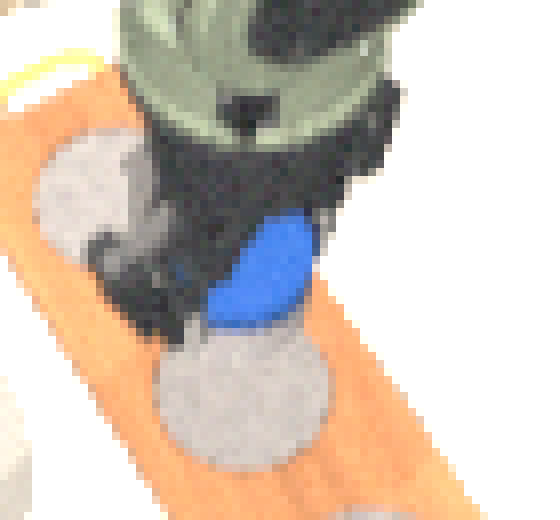

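```bash
python3 -c "
from h import *
i=cv2.imread('pics/b1_side_raw.png')
h=cv2.cvtColor(i,cv2.COLOR_BGR2HSV); m=cv2.inRange(h,(100,100,40),(130,255,255)); m[:190]=0;m[:,:230]=0;m[260:]=0;m[:,310:]=0
y,x=np.nonzero(m)
# right/bottom boundary points vs projected circle: fit centre by least squares
z=.126
c=max(cv2.findContours(m,0,1)[0],key=cv2.contourArea)[:,0,:]
w=np.array([plane('side',p,z)[:2] for p in c])
# support points: extreme edge in world frame
for P in [(.5678,.1802),(.5665,.184)]:
  pass
from scipy.optimize import least_squares
e=np.array([p for p in c if p[0]>=267 and (p[1]>=227 or p[0]>=271)]); print(e.tolist())
W=np.array([plane('side',p,z)[:2] for p in e])
r=least_squares(lambda q:np.hypot(*(W-q).T)-.0295,[.567,.185]); print('lid',r.x,r.fun.round(4))
print('rec', plane('side',(265.8,243.5),.009), 'tcp',arm.observe()['tool_pos'])
"
```

```text
[[267, 235], [268, 235], [269, 234], [270, 234], [271, 233], [272, 232], [272, 231], [272, 230], [273, 229], [273, 228], [273, 227], [274, 226], [274, 225], [274, 224], [274, 223], [273, 222], [272, 221], [271, 221]]
lid [0.56929286 0.1813471 ] [ 0.0011  0.002   0.0002  0.0017  0.0009  0.0007 -0.0013 -0.003  -0.0015
 -0.0023 -0.0028  0.0004  0.0008  0.0017  0.0029  0.0017  0.0012 -0.0012]
rec [0.56496547 0.18751765 0.009     ] tcp [0.56825463 0.18049114 0.09202705]
```

The lid fits an upright circle centred within about 6 mm of the recess. I'll lower it with a small correction.

```bash
python3 -m inch '[[[0.006,-0.001,0.02],[0,0,0],1],[[0.006,-0.001,0.04],[0,0,0],1],[[0.006,-0.001,0.055],[0,0,0],1],[[0.006,-0.001,0.062],[0,0,0],1],[[0.006,-0.001,0.066],[0,0,0],1],[[0.006,-0.001,0.068],[0,0,0],1],[[0.006,-0.001,0.068],[0,0,0],1],[[0.006,-0.001,0.068],[0,0,0],1]]'
```

```text
time: 5.63
tool_pos: [0.565, 0.1866, 0.0226]
tcp_rot: [0.591, 0.807, 0.0, 0.0]
force: [-1.2, -0.5, -1.6]
grip_width: 0.685
gripper_force: 65.7
```

```bash
python3 -m inch '[[[0,0,0.002],[0,0,0],1],[[0,0,0.002],[0,0,0],1],[[0,0,0.002],[0,0,0],1]]'
```

```text
time: 5.88
tool_pos: [0.5651, 0.1867, 0.0206]
tcp_rot: [0.591, 0.807, 0.001, 0.0]
force: [-1.4, -1.8, 9.4]
grip_width: 0.676
gripper_force: 66.5
```

Contact at 9 N, exactly at the expected height. I'll release, go up and over to the red tin.

```bash
python3 -m inch '[[[0,0,0],[0,0,0],0.2],[[0,0,0],[0,0,0],-0.4],[[0,0,0],[0,0,0],-1],[[0,0,0],[0,0,0],-1],[[0,0,0],[0,0,0],-1],[[0,0,-0.03],[0,0,0],-1],[[0,0,-0.07],[0,0,0],-1],[[0,0,-0.11],[0,0,0],-1],[[0,0,-0.15],[0,0,0],-1],[[0,0,-0.19],[0,0,0],-1],[[0,0,-0.22],[0,0,0],-1],[[0,0,-0.23],[0,0,0],-1]]'
python3 -c "
from h import *
wp((.48,-.12,.26),(.603,-.352,.14),(.603,-.352,.0115))"
```

```text
time: 6.88
tool_pos: [0.5656, 0.1868, 0.2544]
tcp_rot: [0.591, 0.807, 0.002, 0.002]
force: [-0.3, 0.3, 0.3]
grip_width: 0.999
gripper_force: 0.0
t 6.88 tcp [0.5656 0.1868 0.2544] yaw 17.6 F [-0.3  0.3  0.3] w 0.999 g 0.0
(0.48, -0.12, 0.26) -> [-0.2665 -0.1743 -0.0066] [ 0.3 -0.1 31.6]
(0.603, -0.352, 0.14) -> [-0.5249 -0.1278  0.1137] [ 0.3 -0.1 47.9]
(0.603, -0.352, 0.0115) -> [-0.5249 -0.1286  0.2422] [ 0.3 -0.1 47.9]
```

```bash
python3 -m inch '[[[-0.266,-0.174,-0.007],[0,0,32],-1],[[-0.266,-0.174,-0.007],[0,0,32],-1],[[-0.266,-0.174,-0.007],[0,0,32],-1],[[-0.266,-0.174,-0.007],[0,0,32],-1],[[-0.266,-0.174,-0.007],[0,0,32],-1],[[-0.266,-0.174,-0.007],[0,0,32],-1],[[-0.266,-0.174,-0.007],[0,0,32],-1],[[-0.3,-0.168,0.01],[0,0,37],-1],[[-0.34,-0.161,0.02],[0,0,41],-1],[[-0.38,-0.153,0.03],[0,0,44],-1],[[-0.42,-0.146,0.05],[0,0,48],-1],[[-0.45,-0.14,0.07],[0,0,48],-1]]'
python3 -c "
from h import *
wp((.603,-.352,.12),(.603,-.352,.0115))"
```

```text
time: 7.88
tool_pos: [0.5617, -0.2754, 0.1872]
tcp_rot: [0.869, 0.495, 0.0, 0.001]
force: [1.1, 1.3, 0.3]
grip_width: 0.996
gripper_force: 0.0
t 7.88 tcp [ 0.5617 -0.2754  0.1872] yaw -30.7 F [1.1 1.3 0.3] w 0.996 g 0.0
(0.603, -0.352, 0.12) -> [-0.0447  0.0745  0.0673] [ 0.1 -0.  -0.4]
(0.603, -0.352, 0.0115) -> [-0.0447  0.0743  0.1758] [ 0.1 -0.  -0.4]
```

```bash
python3 -m inch '[[[-0.02,0.035,0.03],[0,0,0],-1],[[-0.04,0.065,0.06],[0,0,0],-1],[[-0.045,0.074,0.07],[0,0,0],-1],[[-0.045,0.074,0.07],[0,0,0],-1],[[-0.045,0.074,0.07],[0,0,0],-1]]'
python3 -c "
from h import *
wp((.603,-.352,.0115))
look('c1',[.603,-.352,.046],r=40)"
```

```text
time: 8.3
tool_pos: [0.6012, -0.3499, 0.1156]
tcp_rot: [0.868, 0.496, -0.001, -0.001]
force: [-0.7, -0.2, 0.3]
grip_width: 1.001
gripper_force: 0.0
t 8.30 tcp [ 0.6012 -0.3499  0.1156] yaw -30.5 F [-0.7 -0.2  0.3] w 1.001 g 0.0
(0.603, -0.352, 0.0115) -> [-0.0008  0.0028  0.1041] [-0.1  0.  -0.2]
top crop origin 342 132 scale 4.95
side crop origin 165 87 scale 4.95
```

View pics/c1.png

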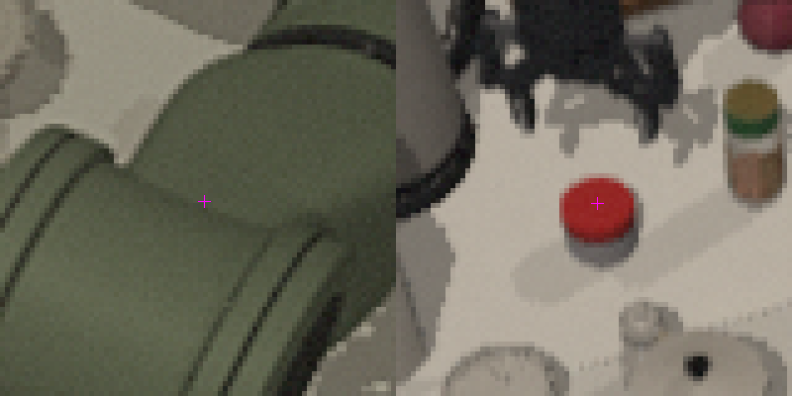

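The side view shows the red tin at (598,210) below the fingers at 527 and 652, close enough to centred. I'll descend.

```bash
python3 -m inch '[[[-0.001,0,0.03],[0,0,0],-1],[[-0.001,0,0.06],[0,0,0],-1],[[-0.001,0,0.085],[0,0,0],-1],[[-0.001,0,0.1],[0,0,0],-1],[[-0.001,0,0.103],[0,0,0],-1],[[-0.001,0,0.103],[0,0,0],-1],[[-0.001,0,0.103],[0,0,0],1],[[-0.001,0,0.103],[0,0,0],1],[[-0.001,0,0.103],[0,0,0],1],[[-0.001,0,0.103],[0,0,0],1],[[-0.001,0,0.103],[0,0,0],1],[[-0.001,0,0.103],[0,0,0],1]]'
python3 -c "
from h import *
wp((.48,-.12,.26),(.566,.184,.26))"
```

```text
time: 9.4
tool_pos: [0.6023, -0.3507, 0.0165]
tcp_rot: [0.868, 0.497, 0.001, 0.001]
force: [-2.8, 2.4, 15.0]
grip_width: 0.685
gripper_force: 62.0
t 9.40 tcp [ 0.6023 -0.3507  0.0165] yaw -30.4 F [-2.8  2.4 15. ] w 0.685 g 62.0
(0.48, -0.12, 0.26) -> [ 0.1371 -0.2216 -0.2441] [  0.2   0.  -16.4]
(0.566, 0.184, 0.26) -> [ 0.4429 -0.3012 -0.2443] [  0.1   0.1 -48.4]
```

```bash
python3 -m inch '[[[0,0,-0.03],[0,0,0],1],[[0,0,-0.07],[0,0,0],1],[[0,0,-0.11],[0,0,0],1],[[0.005,-0.01,-0.15],[0,0,0],1],[[0.02,-0.03,-0.18],[0,0,-3],1],[[0.04,-0.06,-0.2],[0,0,-5],1],[[0.06,-0.095,-0.22],[0,0,-8],1],[[0.08,-0.13,-0.235],[0,0,-11],1],[[0.1,-0.165,-0.244],[0,0,-14],1],[[0.125,-0.195,-0.244],[0,0,-17],1],[[0.15,-0.22,-0.244],[0,0,-20],1],[[0.18,-0.23,-0.244],[0,0,-23],1]]'
python3 -c "
from h import *
wp((.5655,.186,.24),(.5655,.186,.15))"
```

```text
time: 10.4
tool_pos: [0.492, -0.0767, 0.2598]
tcp_rot: [0.751, 0.661, 0.001, 0.0]
force: [0.5, -0.2, -0.7]
grip_width: 0.68
gripper_force: 64.9
t 10.40 tcp [ 0.492  -0.0767  0.2598] yaw -7.3 F [ 0.5 -0.2 -0.7] w 0.680 g 64.9
(0.5655, 0.186, 0.24) -> [0.2699 0.0397 0.0201] [  0.1  -0.  -25.5]
(0.5655, 0.186, 0.15) -> [0.2698 0.0396 0.1101] [  0.1  -0.  -25.5]
```

```bash
python3 -m inch '[[[0.04,0.006,0.003],[0,0,-4],1],[[0.08,0.012,0.006],[0,0,-8],1],[[0.12,0.018,0.01],[0,0,-12],1],[[0.16,0.024,0.015],[0,0,-16],1],[[0.2,0.03,0.02],[0,0,-20],1],[[0.235,0.035,0.04],[0,0,-23],1],[[0.26,0.039,0.07],[0,0,-25],1],[[0.27,0.04,0.1],[0,0,-25.5],1],[[0.27,0.04,0.11],[0,0,-25.5],1],[[0.27,0.04,0.11],[0,0,-25.5],1],[[0.27,0.04,0.11],[0,0,-25.5],1]]'
python3 -c "
from h import *
wp((.5651,.1867,.0715))
P=arm.observe()['tool_pos']
look('d1',P,('side','top'),r=32)"
```

```text
time: 11.32
tool_pos: [0.569, 0.1829, 0.1494]
tcp_rot: [0.588, 0.809, 0.0, 0.001]
force: [-0.6, -0.6, -0.5]
grip_width: 0.679
gripper_force: 64.9
t 11.32 tcp [0.569  0.1829 0.1494] yaw 18.0 F [-0.6 -0.6 -0.5] w 0.679 g 64.9
(0.5651, 0.1867, 0.0715) -> [ 0.0049 -0.0026  0.0779] [ 0.   0.  -0.3]
side crop origin 232 191 scale 6.1875
top crop origin 176 144 scale 6.1875
```

View pics/d1.png

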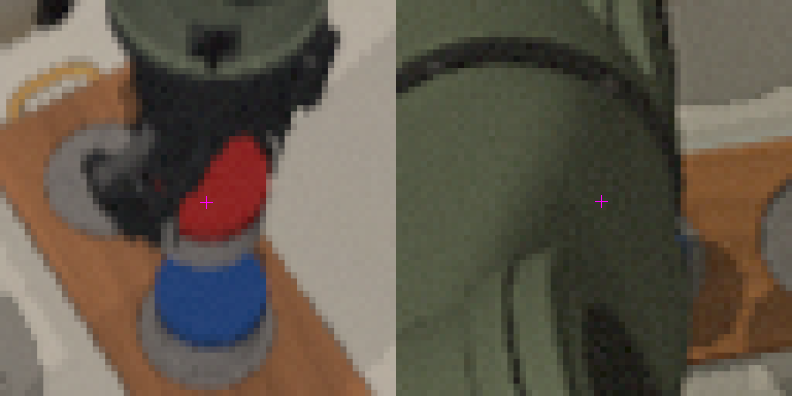

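The side view shows the blue tin seated with its lid near (211,297), and the red tin above it with its lid's right edge at x=268. I'll fit both lids.

```bash
cat > fit.py <<'E'
from h import *
from scipy.optimize import least_squares
def edge(img,lo,hi,s,box):
    h=cv2.cvtColor(img,cv2.COLOR_BGR2HSV); m=cv2.inRange(h,(lo,s,30),(hi,255,255))
    if lo==0: m|=cv2.inRange(h,(172,s,30),(180,255,255))
    k=np.zeros_like(m);x0,y0,x1,y1=box;k[y0:y1,x0:x1]=m[y0:y1,x0:x1]
    return max(cv2.findContours(k,0,1)[0],key=cv2.contourArea)[:,0,:]
def fit(e,z,g,r=.0295):
    W=np.array([plane('side',p,z)[:2] for p in e]);q=least_squares(lambda q:np.hypot(*(W-q).T)-r,g);return q.x,np.abs(q.fun).max()
E
python3 -c "
from fit import *
i=cv2.imread('pics/d1_side_raw.png')
b=edge(i,100,130,100,(250,225,285,255)); y=np.median(b[:,1]); b=b[b[:,1]>=238]
r=edge(i,0,8,120,(255,205,285,235)); r=np.array([p for p in r if (p[0]>=266 and p[1]>=222) or p[0]>=272])
print(b.tolist());print(r.tolist())
print('blue',fit(b,.054,[.565,.186]),'red',fit(r,.178,[.565,.186]),'rec',plane('side',(265.8,243.5),.009))
"
```

```text
[[257, 238], [257, 239], [257, 240], [258, 241], [258, 242], [259, 243], [259, 244], [260, 244], [261, 245], [262, 245], [263, 246], [264, 246], [265, 246], [266, 246], [267, 246], [268, 246], [269, 246], [270, 245], [271, 245], [272, 244], [273, 243], [273, 242], [274, 241], [274, 240], [274, 239], [274, 238]]
[[266, 229], [267, 229], [268, 229], [269, 228], [270, 228], [271, 227], [272, 226], [273, 225], [273, 224], [274, 223], [274, 222], [274, 221], [274, 220], [274, 219], [275, 218], [274, 217], [274, 216], [274, 215], [273, 214], [272, 213]]
blue (array([0.56643964, 0.18755311]), np.float64(0.002119395279859288)) red (array([0.57054421, 0.1861056 ]), np.float64(0.0027372810358827285)) rec [0.56496547 0.18751765 0.009     ]
```

```bash
python3 -m inch '[[[0.004,-0.003,0.02],[0,0,0],1],[[0.004,-0.003,0.04],[0,0,0],1],[[0.004,-0.003,0.055],[0,0,0],1],[[0.004,-0.003,0.065],[0,0,0],1],[[0.004,-0.003,0.07],[0,0,0],1],[[0.004,-0.003,0.073],[0,0,0],1],[[0.004,-0.003,0.074],[0,0,0],1],[[0.004,-0.003,0.074],[0,0,0],1]]'
```

```text
time: 12.08
tool_pos: [0.5649, 0.1868, 0.0748]
tcp_rot: [0.587, 0.809, 0.0, 0.0]
force: [0.1, -0.2, -0.7]
grip_width: 0.682
gripper_force: 65.0
```

```bash
python3 -m inch '[[[0,0,0.0015],[0,0,0],1],[[0,0,0.003],[0,0,0],1],[[0,0,0.003],[0,0,0],1],[[0,0,0.003],[0,0,0],1]]'
```

```text
time: 12.42
tool_pos: [0.5648, 0.187, 0.0716]
tcp_rot: [0.587, 0.81, 0.0, 0.0]
force: [-0.1, 0.9, 5.7]
grip_width: 0.677
gripper_force: 65.6
```

```bash
python3 -m inch '[[[0,0,0],[0,0,0],0.2],[[0,0,0],[0,0,0],-0.4],[[0,0,0],[0,0,0],-1],[[0,0,0],[0,0,0],-1],[[0,0,0],[0,0,0],-1],[[0,0,-0.02],[0,0,0],-1],[[0,0,-0.05],[0,0,0],-1],[[0,0,-0.09],[0,0,0],-1],[[0,0,-0.13],[0,0,0],-1],[[0,0,-0.17],[0,0,0],-1],[[0,0,-0.19],[0,0,0],-1],[[0,0,-0.19],[0,0,0],-1]]'
python3 -c "
from h import *
wp((.48,-.12,.26),(.614,-.2,.24),(.614,-.2,.18))"
```

```text
time: 13.42
tool_pos: [0.5658, 0.1871, 0.2657]
tcp_rot: [0.587, 0.809, 0.003, 0.002]
force: [-0.1, 0.1, 0.2]
grip_width: 0.999
gripper_force: 0.0
t 13.42 tcp [0.5658 0.1871 0.2657] yaw 18.1 F [-0.1  0.1  0.2] w 0.999 g 0.0
(0.48, -0.12, 0.26) -> [-0.2653 -0.177   0.0045] [ 0.4 -0.1 32.1]
(0.614, -0.2, 0.24) -> [-0.3829 -0.0746  0.0252] [ 0.4 -0.1 36.1]
(0.614, -0.2, 0.18) -> [-0.3829 -0.075   0.0852] [ 0.4 -0.1 36.1]
```

```bash
python3 -m inch '[[[-0.383,-0.075,0.01],[0,0,36],-1],[[-0.383,-0.075,0.01],[0,0,36],-1],[[-0.383,-0.075,0.01],[0,0,36],-1],[[-0.383,-0.075,0.01],[0,0,36],-1],[[-0.383,-0.075,0.01],[0,0,36],-1],[[-0.383,-0.075,0.01],[0,0,36],-1],[[-0.383,-0.075,0.01],[0,0,36],-1],[[-0.383,-0.075,0.01],[0,0,36],-1],[[-0.383,-0.075,0.04],[0,0,36],-1],[[-0.383,-0.075,0.08],[0,0,36],-1],[[-0.383,-0.075,0.1],[0,0,36],-1],[[-0.383,-0.075,0.1],[0,0,36],-1]]'
python3 -c "
from h import *
wp((.614,-.2,.043))
P=arm.observe()['tool_pos']
look('e1',[.614,-.2,.085],('side','top'),r=40,extra=(P,))"
```

```text
time: 14.42
tool_pos: [0.6094, -0.2012, 0.1549]
tcp_rot: [0.809, 0.587, -0.003, -0.003]
force: [-1.1, 0.4, -0.9]
grip_width: 1.002
gripper_force: 0.0
t 14.42 tcp [ 0.6094 -0.2012  0.1549] yaw -18.0 F [-1.1  0.4 -0.9] w 1.002 g 0.0
(0.614, -0.2, 0.043) -> [0.0026 0.0049 0.1119] [-0.5  0.  -0. ]
side crop origin 173 109 scale 4.95
top crop origin 296 126 scale 4.95
```

View pics/e1.png

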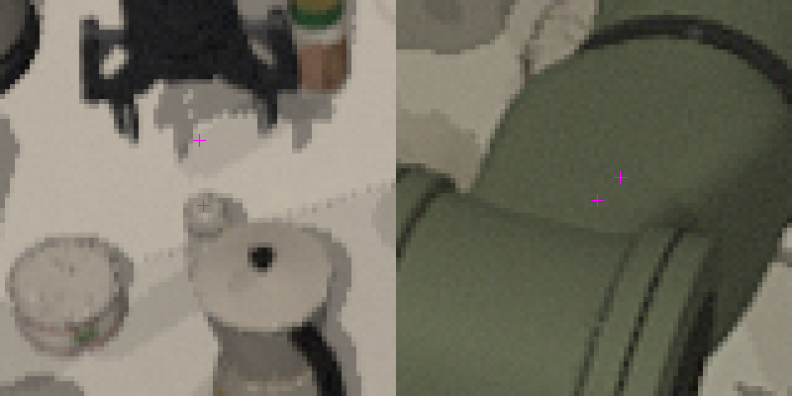

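The salt cap at (205,212) is below the grip centre, with the fingers clear of both the moka pot and the tuna tin. I'll descend and grip near mid-height.

```bash
python3 -m inch '[[[0.002,0.003,0.02],[-0.5,0,0],-1],[[0.002,0.005,0.045],[-0.5,0,0],-1],[[0.002,0.005,0.07],[-0.5,0,0],-1],[[0.002,0.005,0.095],[-0.5,0,0],-1],[[0.002,0.005,0.115],[-0.5,0,0],-1],[[0.002,0.005,0.118],[-0.5,0,0],-1],[[0.002,0.005,0.118],[-0.5,0,0],1],[[0.002,0.005,0.118],[-0.5,0,0],1],[[0.002,0.005,0.118],[-0.5,0,0],1],[[0.002,0.005,0.118],[-0.5,0,0],1],[[0.002,0.005,0.118],[-0.5,0,0],1],[[0.002,0.005,0.118],[-0.5,0,0],1]]'
python3 -c "
from h import *
wp()"
```

```text
time: 15.52
tool_pos: [0.6183, -0.2003, 0.0449]
tcp_rot: [0.808, 0.589, 0.003, 0.004]
force: [-2.4, 1.3, 14.6]
grip_width: 0.413
gripper_force: 56.7
t 15.52 tcp [ 0.6183 -0.2003  0.0449] yaw -17.9 F [-2.4  1.3 14.6] w 0.413 g 56.7
```

```bash
python3 -m inch '[[[0,0,-0.01],[0,0,0],1],[[0,0,-0.04],[0,0,0],1],[[0,0,-0.08],[0,0,0],1],[[0,0,-0.12],[0,0,0],1],[[0,0,-0.16],[0,0,0],1],[[0,0,-0.2],[0,0,0],1],[[0,0,-0.23],[0,0,0],1],[[0,0,-0.235],[0,0,0],1],[[0,0,-0.235],[0,0,0],1]]'
python3 -c "
from h import *
wp((.583,.0785,.28),(.583,.0785,.15))
P=arm.observe()['tool_pos']
look('f1',P-[0,0,.04],('side',),r=32,extra=(P,))"
```

```text
time: 16.27
tool_pos: [0.616, -0.1997, 0.2808]
tcp_rot: [0.809, 0.588, 0.004, 0.005]
force: [-0.6, 0.5, -1.8]
grip_width: 0.403
gripper_force: 57.6
t 16.27 tcp [ 0.616  -0.1997  0.2808] yaw -17.9 F [-0.6  0.5 -1.8] w 0.403 g 57.6
(0.583, 0.0785, 0.28) -> [ 0.2546 -0.1169 -0.0007] [  0.7   0.2 -25.6]
(0.583, 0.0785, 0.15) -> [ 0.2546 -0.1186  0.1293] [  0.7   0.2 -25.6]
side crop origin 176 88 scale 6.1875
```

View pics/f1.png

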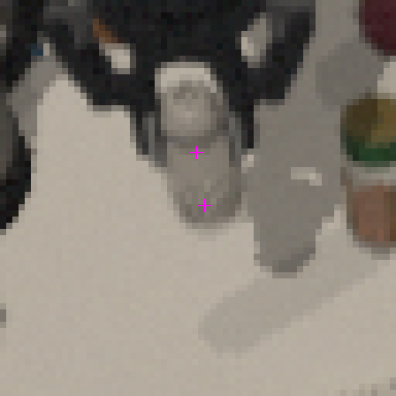

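The salt is held upright: its cap is at (190,100) and its foot at (207,210), on the tool axis. I'll carry it to the recess by the moka pot.

```bash
python3 -m inch '[[[0.04,-0.018,0],[0.5,0,-4],1],[[0.08,-0.036,0],[0.5,0,-8],1],[[0.12,-0.054,0],[0.5,0,-12],1],[[0.16,-0.072,0],[0.5,0,-16],1],[[0.2,-0.09,0],[0.5,0,-20],1],[[0.235,-0.108,0],[0.5,0,-23],1],[[0.255,-0.117,0.02],[0.5,0,-25],1],[[0.255,-0.117,0.06],[0.5,0,-25.5],1],[[0.255,-0.117,0.1],[0.5,0,-25.5],1],[[0.255,-0.117,0.13],[0.5,0,-25.5],1],[[0.255,-0.117,0.15],[0.5,0,-25.5],1],[[0.255,-0.117,0.15],[0.5,0,-25.5],1]]'
python3 -c "
from h import *
wp((.583,.0785,.054))
P=arm.observe()['tool_pos']
look('g1',P-[0,0,.045],('side','top'),r=32,extra=(P,[.583,.0785,.009]))"
```

```text
time: 17.32
tool_pos: [0.5814, 0.0785, 0.1224]
tcp_rot: [0.659, 0.752, -0.004, -0.002]
force: [-1.0, -0.5, -1.4]
grip_width: 0.405
gripper_force: 57.6
t 17.32 tcp [0.5814 0.0785 0.1224] yaw 7.6 F [-1.  -0.5 -1.4] w 0.405 g 57.6
(0.583, 0.0785, 0.054) -> [-0.0001  0.0022  0.0684] [-0.5  0.1 -0.1]
side crop origin 217 176 scale 6.1875
top crop origin 213 145 scale 6.1875
```

View pics/g1.png

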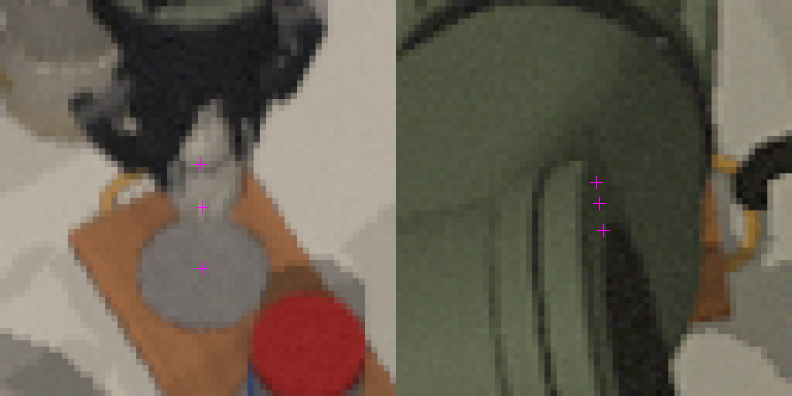

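```bash
python3 -m inch '[[[0.001,0.001,0.02],[-0.5,0,0],1],[[0.001,0.001,0.04],[-0.5,0,0],1],[[0.001,0.001,0.052],[-0.5,0,0],1],[[0.001,0.001,0.06],[-0.5,0,0],1],[[0.001,0.001,0.064],[-0.5,0,0],1],[[0.001,0.001,0.065],[-0.5,0,0],1],[[0.001,0.001,0.065],[-0.5,0,0],1]]'; python3 -m inch '[[[0,0,0.001],[0,0,0],1],[[0,0,0.002],[0,0,0],1],[[0,0,0.002],[0,0,0],1]]'
```

```text
time: 18.0
tool_pos: [0.5851, 0.0797, 0.0627]
tcp_rot: [0.659, 0.752, 0.003, 0.004]
force: [0.3, 0.2, -0.9]
grip_width: 0.409
gripper_force: 57.6
time: 18.25
tool_pos: [0.5849, 0.0797, 0.0604]
tcp_rot: [0.659, 0.752, 0.003, 0.004]
force: [0.4, 0.2, -0.9]
grip_width: 0.41
gripper_force: 57.6
```

```bash
python3 -m inch '[[[0,0,0.002],[0,0,0],1],[[0,0,0.004],[0,0,0],1],[[0,0,0.004],[0,0,0],1],[[0,0,0.004],[0,0,0],1]]'; python3 -m inch '[[[0,0,0.001],[0,0,0],1],[[0,0,0.002],[0,0,0],1],[[0,0,0.002],[0,0,0],1]]'
```

```text
time: 18.58
tool_pos: [0.5848, 0.0797, 0.056]
tcp_rot: [0.659, 0.752, 0.002, 0.003]
force: [-0.4, 1.0, -1.0]
grip_width: 0.409
gripper_force: 57.6
time: 18.83
tool_pos: [0.5849, 0.0796, 0.0541]
tcp_rot: [0.659, 0.752, 0.002, 0.003]
force: [-0.9, 0.3, 0.8]
grip_width: 0.4
gripper_force: 57.9
```

```bash
python3 -m inch '[[[0,0,0.001],[0,0,0],1],[[0,0,0.001],[0,0,0],1],[[0,0,0.001],[0,0,0],0.1],[[0,0,0.001],[0,0,0],-0.1],[[0,0,0.001],[0,0,0],-0.5],[[0,0,0.001],[0,0,0],-1],[[0,0,0.001],[0,0,0],-1],[[0,0,0],[0,0,0],-1],[[0,0,-0.02],[0,0,0],-1],[[0,0,-0.06],[0,0,0],-1],[[0,0,-0.1],[0,0,0],-1],[[0,0,-0.14],[0,0,0],-1]]'; python3 -m inch '[[[0,0,-0.04],[0,0,0],-1],[[0,0,-0.08],[0,0,0],-1],[[0,0,-0.08],[0,0,0],-1]]'
python3 -c "
from h import *
wp((.47,-.16,.27),(.465,-.357,.18))"
```

```text
time: 19.83
tool_pos: [0.5833, 0.0797, 0.1959]
tcp_rot: [0.659, 0.752, 0.002, 0.003]
force: [0.8, 0.5, -0.7]
grip_width: 1.005
gripper_force: 0.0
time: 20.08
tool_pos: [0.5848, 0.0797, 0.2813]
tcp_rot: [0.659, 0.752, 0.006, 0.007]
force: [1.3, 0.3, -0.4]
grip_width: 1.001
gripper_force: 0.0
t 20.08 tcp [0.5848 0.0797 0.2813] yaw 7.6 F [ 1.3  0.3 -0.4] w 1.001 g 0.0
(0.47, -0.16, 0.27) -> [-0.2224 -0.1457  0.0091] [ 1.  -0.1 26.4]
(0.465, -0.357, 0.18) -> [-0.4169 -0.1782  0.099 ] [ 1.  -0.3 45.1]
```

```bash
python3 -m inch '[[[-0.417,-0.178,0.01],[0.9,0,45],-1],[[-0.417,-0.178,0.01],[0.9,0,45],-1],[[-0.417,-0.178,0.01],[0.9,0,45],-1],[[-0.417,-0.178,0.01],[0.9,0,45],-1],[[-0.417,-0.178,0.01],[0.9,0,45],-1],[[-0.417,-0.178,0.01],[0.9,0,45],-1],[[-0.417,-0.178,0.01],[0.9,0,45],-1],[[-0.417,-0.178,0.02],[0.9,0,45],-1],[[-0.417,-0.178,0.04],[0.9,0,45],-1],[[-0.417,-0.178,0.08],[0.9,0,45],-1],[[-0.417,-0.178,0.099],[0.9,0,45],-1],[[-0.417,-0.178,0.099],[0.9,0,45],-1]]'
python3 -c "
from h import *
wp((.465,-.357,.05))
P=arm.observe()['tool_pos']
look('k1',[.465,-.357,.105],('side',),r=40,extra=(P,))
a=cv2.imread('pics/k1.png')
look('k2',[.583,.0785,.05],('top',),r=60,extra=([.583,.0785,.009],[.5665,.184,.1]))
cv2.imwrite('pics/k3.png',np.hstack([a,cv2.imread('pics/k2.png')]))"
```

```text
time: 21.08
tool_pos: [0.4608, -0.3595, 0.1724]
tcp_rot: [0.897, 0.442, -0.003, -0.003]
force: [0.7, -0.4, -0.6]
grip_width: 1.001
gripper_force: 0.0
t 21.08 tcp [ 0.4608 -0.3595  0.1724] yaw -37.5 F [ 0.7 -0.4 -0.6] w 1.001 g 0.0
(0.465, -0.357, 0.05) -> [0.0048 0.0028 0.1224] [-0.4  0.1 -0. ]
side crop origin 196 66 scale 4.95
top crop origin 185 118 scale 3.3
```

View pics/k3.png

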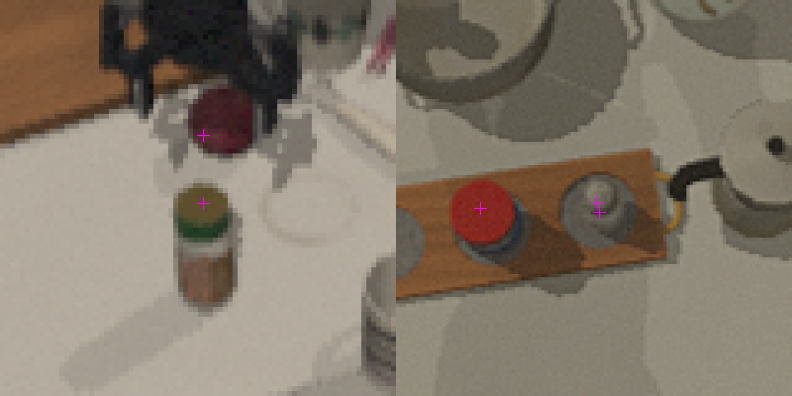

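The jar's cap at (201,203) is below the finger midpoint (207). In the top view the salt stands in its recess at (598,205) and the red tin is stacked at (482,210). I'll descend on the jar.

```bash
python3 -m inch '[[[0.004,0.002,0.025],[-0.4,0,0],-1],[[0.004,0.002,0.05],[-0.4,0,0],-1],[[0.004,0.002,0.08],[-0.4,0,0],-1],[[0.004,0.002,0.105],[-0.4,0,0],-1],[[0.004,0.002,0.12],[-0.4,0,0],-1],[[0.004,0.002,0.122],[-0.4,0,0],-1],[[0.004,0.002,0.122],[-0.4,0,0],1],[[0.004,0.002,0.122],[-0.4,0,0],1],[[0.004,0.002,0.122],[-0.4,0,0],1],[[0.004,0.002,0.122],[-0.4,0,0],1],[[0.004,0.002,0.122],[-0.4,0,0],1],[[0.004,0.002,0.122],[-0.4,0,0],1]]'
```

```text
time: 22.18
tool_pos: [0.4665, -0.3552, 0.0537]
tcp_rot: [0.896, 0.443, -0.0, 0.001]
force: [0.6, -0.5, 10.3]
grip_width: 0.508
gripper_force: 57.9
```

```bash
python3 -m inch '[[[0,0,-0.01],[0,0,0],1],[[0,0,-0.04],[0,0,0],1],[[0,0,-0.08],[0,0,0],1],[[0,0,-0.12],[0,0,0],1],[[0,0,-0.16],[0,0,0],1],[[0,0,-0.2],[0,0,0],1],[[0,0,-0.23],[0,0,0],1],[[0,0,-0.235],[0,0,0],1],[[0,0,-0.235],[0,0,0],1]]'
python3 -c "
from h import *
wp((.5,-.08,.29),(.5505,.289,.29),(.5505,.289,.13))"
```

```text
time: 22.93
tool_pos: [0.4661, -0.3547, 0.29]
tcp_rot: [0.897, 0.443, 0.0, 0.002]
force: [-0.3, -0.2, -1.6]
grip_width: 0.513
gripper_force: 60.0
t 22.93 tcp [ 0.4661 -0.3547  0.29  ] yaw -37.4 F [-0.3 -0.2 -1.6] w 0.513 g 60.0
(0.5, -0.08, 0.29) -> [ 0.2388 -0.14   -0.0008] [  0.2   0.1 -28.3]
(0.5505, 0.289, 0.29) -> [ 0.5626 -0.324  -0.0018] [  0.1   0.2 -65.1]
(0.5505, 0.289, 0.13) -> [ 0.5628 -0.3245  0.1581] [  0.1   0.2 -65.1]
```

```bash
python3 -m inch '[[[0.03,-0.017,0],[0,0,-4],1],[[0.06,-0.035,0],[0,0,-8],1],[[0.095,-0.055,0],[0,0,-13],1],[[0.13,-0.075,0],[0,0,-18],1],[[0.165,-0.095,0],[0,0,-23],1],[[0.2,-0.115,0],[0,0,-28],1],[[0.235,-0.135,0],[0,0,-33],1],[[0.27,-0.155,0],[0,0,-38],1],[[0.305,-0.175,0],[0,0,-43],1],[[0.34,-0.195,0],[0,0,-48],1],[[0.37,-0.215,0],[0,0,-52],1],[[0.4,-0.23,0],[0,0,-56],1]]'
python3 -c "
from h import *
wp((.5505,.289,.29),(.5505,.289,.13))"
```

```text
time: 23.93
tool_pos: [0.5251, 0.1055, 0.2861]
tcp_rot: [0.582, 0.813, -0.001, -0.001]
force: [0.6, -0.6, -0.7]
grip_width: 0.513
gripper_force: 60.1
t 23.93 tcp [0.5251 0.1055 0.2861] yaw 18.9 F [ 0.6 -0.6 -0.7] w 0.513 g 60.1
(0.5505, 0.289, 0.29) -> [ 0.1654  0.0834 -0.0041] [-0.2 -0.  -8.8]
(0.5505, 0.289, 0.13) -> [0.1655 0.0839 0.1559] [-0.2 -0.  -8.8]
```

```bash
python3 -m inch '[[[0.035,0.018,0],[0,0,-3],1],[[0.07,0.036,0],[0,0,-5],1],[[0.105,0.054,0],[0,0,-7],1],[[0.14,0.071,0.01],[0,0,-9],1],[[0.16,0.081,0.04],[0,0,-9],1],[[0.165,0.084,0.08],[0,0,-9],1],[[0.165,0.084,0.12],[0,0,-9],1],[[0.165,0.084,0.15],[0,0,-9],1],[[0.165,0.084,0.156],[0,0,-9],1],[[0.165,0.084,0.156],[0,0,-9],1],[[0.165,0.084,0.156],[0,0,-9],1]]'
python3 -c "
from h import *
wp((.5505,.289,.0627))
P=arm.observe()['tool_pos']
look('m1',P-[0,0,.0537],('side','top'),r=36,extra=(P,[.5505,.289,.009]))"
```

```text
time: 24.85
tool_pos: [0.5535, 0.286, 0.1319]
tcp_rot: [0.518, 0.855, -0.0, 0.0]
force: [0.3, -0.5, 0.5]
grip_width: 0.51
gripper_force: 60.1
t 24.85 tcp [0.5535 0.286  0.1319] yaw 27.6 F [ 0.3 -0.5  0.5] w 0.510 g 60.1
(0.5505, 0.289, 0.0627) -> [ 0.0041 -0.0012  0.0692] [-0.   0.  -0.1]
side crop origin 245 223 scale 5.5
top crop origin 141 150 scale 5.5
```

View pics/m1.png

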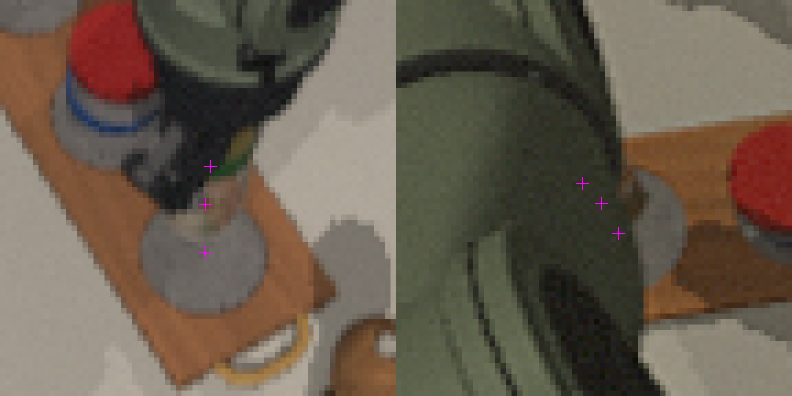

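The jar hangs upright with its base around (207,205), above the recess centred at (204,252). I'll lower it.

```bash
python3 -m inch '[[[0.004,-0.001,0.02],[0,0,0],1],[[0.004,-0.001,0.04],[0,0,0],1],[[0.004,-0.001,0.052],[0,0,0],1],[[0.004,-0.001,0.06],[0,0,0],1],[[0.004,-0.001,0.064],[0,0,0],1],[[0.004,-0.001,0.066],[0,0,0],1],[[0.004,-0.001,0.066],[0,0,0],1],[[0.004,-0.001,0.066],[0,0,0],1]]'; python3 -m inch '[[[0,0,0.001],[0,0,0],1],[[0,0,0.002],[0,0,0],1],[[0,0,0.002],[0,0,0],1],[[0,0,0.002],[0,0,0],1]]'
```

```text
time: 25.62
tool_pos: [0.5507, 0.2891, 0.0654]
tcp_rot: [0.518, 0.855, -0.0, 0.0]
force: [-0.4, 0.4, -0.0]
grip_width: 0.514
gripper_force: 60.1
time: 25.95
tool_pos: [0.5504, 0.2891, 0.0628]
tcp_rot: [0.518, 0.855, -0.001, 0.0]
force: [1.2, 0.1, 0.9]
grip_width: 0.513
gripper_force: 60.3
```

```bash
python3 -m inch '[[[0,0,0.001],[0,0,0],1],[[0,0,0.001],[0,0,0],1],[[0,0,0.001],[0,0,0],1],[[0,0,0.001],[0,0,0],1]]'
```

```text
time: 26.28
tool_pos: [0.5506, 0.2891, 0.0619]
tcp_rot: [0.518, 0.855, -0.0, 0.0]
force: [2.1, 1.1, 4.6]
grip_width: 0.512
gripper_force: 60.3
```

Contact. I'll release and retreat straight up.

```bash
python3 -m inch '[[[0,0,0],[0,0,0],0],[[0,0,0],[0,0,0],-0.2],[[0,0,0],[0,0,0],-0.5],[[0,0,0],[0,0,0],-1],[[0,0,0],[0,0,0],-1],[[0,0,0],[0,0,0],-1],[[0,0,-0.02],[0,0,0],-1],[[0,0,-0.06],[0,0,0],-1],[[0,0,-0.1],[0,0,0],-1],[[0,0,-0.14],[0,0,0],-1],[[0,0,-0.18],[0,0,0],-1],[[0,0,-0.2],[0,0,0],-1]]'; python3 -m inch '[[[0,-0.03,-0.03],[0,0,0],-1],[[0,-0.06,-0.03],[0,0,0],-1],[[0,-0.1,-0.03],[0,0,0],-1],[[-0.06,-0.12,-0.03],[0,0,0],-1],[[-0.1,-0.13,-0.03],[0,0,0],-1],[[-0.14,-0.13,-0.03],[0,0,0],-1],[[-0.18,-0.13,-0.03],[0,0,0],-1],[[-0.22,-0.13,-0.03],[0,0,0],-1],[[-0.26,-0.13,-0.03],[0,0,0],-1],[[-0.3,-0.13,-0.03],[0,0,0],-1],[[-0.34,-0.13,-0.03],[0,0,0],-1],[[-0.34,-0.13,-0.03],[0,0,0],-1]]'
python3 -c "
from h import *
wp()
look('z1',[.5665,.184,.05],('side','top'),r=55,extra=([.583,.0795,.045],[.5505,.288,.06]))"
```

```text
time: 27.28
tool_pos: [0.5511, 0.2894, 0.2664]
tcp_rot: [0.518, 0.855, 0.001, 0.001]
force: [-1.1, 0.1, 0.0]
grip_width: 1.001
gripper_force: 0.0
time: 28.28
tool_pos: [0.5937, -0.0788, 0.2915]
tcp_rot: [0.521, 0.854, -0.002, 0.0]
force: [-1.7, -0.0, -0.7]
grip_width: 0.999
gripper_force: 0.0
t 28.28 tcp [ 0.5937 -0.0788  0.2915] yaw 27.3 F [-1.7 -0.  -0.7] w 0.999 g 0.0
side crop origin 210 182 scale 3.6
top crop origin 157 129 scale 3.6
```

View pics/z1.png

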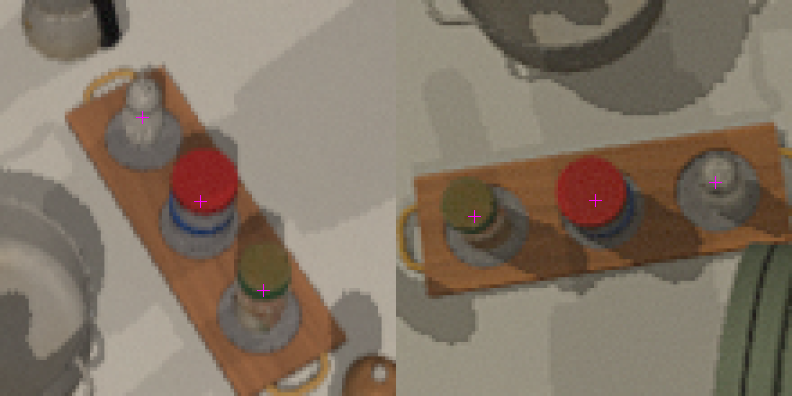

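The picture shows all four items standing upright in their recesses. I'll run a numeric check of the centring before handing in.

```bash
python3 -c "
from h import *
t=cv2.imread('pics/z1_top_raw.png');s=cv2.imread('pics/z1_side_raw.png')
rt=[b for b in blobs(t,-8,4,120,60) if 190<b[0][0]<240];rs=[b for b in blobs(s,-8,4,120,60) if 240<b[0][0]<290]
print(rt,rs); print('red',tri(rt[0][0],rs[0][0]),plane('top',rt[0][0],.1),plane('side',rs[0][0],.1))
# caps read off the view (crop origin + px/3.6)
T=lambda x,y:(157+(x-396)/3.6,129+y/3.6); S=lambda x,y:(210+x/3.6,182+y/3.6)
print('salt cap',plane('top',T(719,171),.092)[:2],plane('side',S(144,92),.092)[:2])
print('jar cap',plane('top',T(470,203),.114)[:2],plane('side',S(264,265),.114)[:2])
print('recs top .5522 .2844/.5676 .1819/.5832 .0768 side .5513 .2913/.565 .1875/.5819 .0838')
"
```

```text
[([210.8, 182.1], [19, 19, 288])] [([243.0, 88.6], [8, 8, 32]), ([266.5, 231.9], [18, 19, 271])]
red (array([0.51887048, 0.09577545, 0.5821443 ]), np.float64(0.14007185585025758)) [0.56222389 0.182208   0.1       ] [ 0.40455645 -0.44724021  0.1       ]
salt cap [0.58091031 0.07379507] [0.57986476 0.08240554]
jar cap [0.5495357 0.2801036] [0.55151799 0.28838397]
recs top .5522 .2844/.5676 .1819/.5832 .0768 side .5513 .2913/.565 .1875/.5819 .0838
```

```bash
python3 -c "
from h import *
print(plane('side',(266.5,231.9),.099)); print(arm.close_job())"
```

```text
[0.56498398 0.18906306 0.099     ]
the job is handed in; nothing more can be done
None
```

The seasoning tray is set out and handed in at about 28 s; I don't have the verdict, but in the last pictures all four items stood upright and released, each within about 6 mm of its recess centre as measured from the images, with the red-lidded tin on the blue one.

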